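# Find the ballasted boilers by weight

### The arm

A 6-joint arm with a two-finger parallel gripper is mounted at the origin on the work surface. World frame = base frame: x ahead of the robot, y to its left, z up, the work surface at z = 0. Lengths are in m, angles in degrees, forces in N, time in s.
With the tool pointing down it reaches from about 0.35 to 0.875 m from the base axis. Payload 4.2 kg.
Tool frame: the origin (TCP) lies on the mounting face of the last link; the fingertips stand 182 mm ahead of it and the grasp point (between the pads) lies 164 mm ahead of it (r.tcp_to_grasp is the distance from the TCP to the grasp point, in m); z points along the fingers, y is the line along which they close (so a half turn about z gives the same grasp; the last joint's range is limited). The gripper opens to 87 mm and grips with 3 to 60 N. Pads are 19 mm wide; open, the fingers measure 117 mm over their backs; the gripper's body (75 mm by 190 mm) begins 51 mm behind the grasp point.
Start: joints at [82.426, 22.042, 0.453, 0, -68.411, -14.817], TCP at [0.238, 0.578, 0.405] pointing down, gripper open.
Joint ranges: [-179.83, 179.83], [-69.29, 118.12], [-61.27, 80.66], [-181.25, 117.63], [-171.15, -9.14], [-177.46, 177.46]. Speed limits (degrees/s): [159.86, 159.86, 180, 180, 180, 180].

### API

Orientations are given as a 3x3 rotation matrix whose columns are the frame's x, y, z axes.
In Python, from station import sense, eyes, r gives the robot as it stands.
- The arm moves only by the tool jog_arm, never from a script. Its argument "increments" is a list of rows, each a list of 4 numbers: the shift along the tool's x, y, z normalised to -1 to 1, where 1 is 0.02 m, then the turn about the tool's z normalised to -1 to 1, where 1 is 0.08 rad. A call has 1 to 10 rows; each row shifts and turns the commanded pose from where the row before left it, along the tool's axes as they then stand; what a row does not reach is not made up. A row lasts 1/10 s, in which the tool goes at most 50 mm and 8.59 degrees, less where a joint would pass 70% of its speed; a pose out of reach is approached as far as the arm can. A call with a number of a shift or a turn outside -1 to 1 is refused whole. A call with a gripper value outside its range is refused whole. "grip" is the finger opening in mm, from 0 to 87, set as the call begins (left out, the last holds). The fingers move at their own pace and stop on an object; the grip force is fixed at half the most. Time passes only in rows, so rows that do not move let the fingers close. It gives the time, the measured TCP pose, the force, the opening and the grip force at its end, in the units of the state.
- sense(): the state, without advancing time (a new reading comes with each control period).
- eyes.capture(name): name is "scene" or "top" or "wrist"; returns the picture (420x560x3 uint8, blue, green, red); there is no depth.
- eyes.get_calibration(name): a dict with "camera_matrix" (3x3 intrinsics, pixels), "R" (3x3) and "t" (3): a world point X has camera coordinates R X + t; the wrist camera has in their place "T_tool_cam" (4x4, takes a point from camera to tool coordinates, whose origin is the TCP and whose axes are the flange's). Camera axes: x right, y down, z forward; pixel columns grow to the right and rows downward; lengths in m; the calibration is good to about 2 mm. A picture is of the moment at which its call begins: read the wrist's pose just before it. get_calibration takes no time and is no camera call.
- r.finish_job(): hands the job in; it is judged then, once.
Trained networks look in the newest picture that a camera, given by its name, has taken for a name from the list of things; names that differ only in an ending like _2 or _b are one class to them, and where a whole thing is asked for, a point or a joint stands for the part that bears it (a point fixed in the world has none). Each returns a list of dicts, best first, with "conf" (0 to 1); they miss things now and then, are a little off and sometimes report something else, mostly with a low value. They report only what shows in the picture. A call takes as long as a camera call. They do not tell look-alikes from the thing itself.
- eyes.spot_in(camera, name): "centre" ([x, y, z] in m, in world coordinates, good to about 4 mm: the middle of the surface that is visible of it).
- eyes.outline_of(camera, name): "mask" (420x560 bool, what is visible of it).
The state is a dict: "time_s": time; "joints": joint angles; "joint_velocities": joint speeds; "effort": joint torques, N m; "tcp_pos": TCP position; "ee_rot": TCP orientation; "wrist_force": force on the tool from outside, world axes, zero at the start; "moment": the same for the moment, N m; "gripper_width": opening from 0.0 (shut) to 1.0 (fully open); "gripper_force": force on a finger pad.
Only numpy, scipy, OpenCV 4.12 (cv2) and the standard library are available. Lean on these libraries where they do the work, as an engineer would, in place of code of your own. Each camera call takes 0.05 s, during which the arm holds its last target. There are 200 camera calls.

### The job

Two of the four black locomotive boilers on the bench already have their ballast inside; the other two are still hollow and look exactly the same. Find the two heavy ones by feel and stand them, feet down, in the shallow grey tray, and leave the two hollow ones standing feet down on the bench outside it. Set the boilers down rather than dropping them, and leave the paint tins, tools and yellow locomotive where they are.

Things in the scene. Friction and masses are not known exactly. Their poses are not given: they have to be found in the camera images.
- boiler_a: one of four alike black model boilers: lying cylinder, 36 mm diameter, 110 mm long, axis 22 mm above the underside, on two feet 30 mm wide; on top a chimney (12 mm wide, top at 56 mm) and two domes (tops at 50 mm). Origin: centre of underside; x along the cylinder to the chimney end, z up. Hollow 0.13 kg, ballasted 0.5 kg (both within 15 %). Grip across the cylinder at mid-length, 24 mm up
- boiler_b: one of four alike black model boilers: lying cylinder, 36 mm diameter, 110 mm long, axis 22 mm above the underside, on two feet 30 mm wide; on top a chimney (12 mm wide, top at 56 mm) and two domes (tops at 50 mm). Origin: centre of underside; x along the cylinder to the chimney end, z up. Hollow 0.13 kg, ballasted 0.5 kg (both within 15 %). Grip across the cylinder at mid-length, 24 mm up
- boiler_c: one of four alike black model boilers: lying cylinder, 36 mm diameter, 110 mm long, axis 22 mm above the underside, on two feet 30 mm wide; on top a chimney (12 mm wide, top at 56 mm) and two domes (tops at 50 mm). Origin: centre of underside; x along the cylinder to the chimney end, z up. Hollow 0.13 kg, ballasted 0.5 kg (both within 15 %). Grip across the cylinder at mid-length, 24 mm up
- boiler_d: one of four alike black model boilers: lying cylinder, 36 mm diameter, 110 mm long, axis 22 mm above the underside, on two feet 30 mm wide; on top a chimney (12 mm wide, top at 56 mm) and two domes (tops at 50 mm). Origin: centre of underside; x along the cylinder to the chimney end, z up. Hollow 0.13 kg, ballasted 0.5 kg (both within 15 %). Grip across the cylinder at mid-length, 24 mm up
- tray: shallow open grey plastic tray, fixed to the bench, outside 170 x 250 x 22 mm (x, y, z), walls and floor 5 mm thick; origin: centre of its underside, x along the short side, y along the long side. Two boilers fit side by side, both along x, 60 mm either side of its middle
- tin_a: a small open metal paint tin, 42 mm in diameter, 47 mm high; origin at the centre of its underside; a bystander
- tin_b: a small open metal paint tin, 42 mm in diameter, 47 mm high; origin at the centre of its underside; a bystander
- tin_c: a small open metal paint tin, 42 mm in diameter, 47 mm high; origin at the centre of its underside; a bystander
- brush: paint brush lying on the bench, 170 mm long, along its x; a bystander
- screwdriver: screwdriver lying on the bench, 160 mm long, along its x; a bystander
- loco: finished yellow diesel locomotive model, 180 x 46 x 56 mm, origin at the centre of its underside, length along x; a bystander
- fixture: steel painting fixture screwed to the bench, base 120 x 200 x 18 mm with two upright cheeks and a cross bar up to 73 mm high, origin at the centre of its underside, length along y; an obstacle on the other side from the tray
Things that resemble listed ones, but are neither listed nor needed, are in the scene too. Leave any turquoise look-alike of the boiler_a alone.

How it is judged (in metres and radians):
At the end, for the whole second after the job is handed in: Two boilers on the tray's floor (origin within 80 mm of its middle along its x, 120 mm along its y), each pressing on it with over 2.8 N; the other two on the bench, clear of the tray, pressing with under 2.8 N; all within 0.15 rad of upright, underside below 15 mm, slower than 0.02 m/s (angle between each of boiler_a, boiler_b, boiler_c, boiler_d's own z axis and vertical below 0.15 rad and height (world z) of each of boiler_a, boiler_b, boiler_c, boiler_d below 0.015 m and linear speed of each of boiler_a, boiler_b, boiler_c, boiler_d below 0.02 m/s and ((x of boiler_a in the frame of tray between -0.08 and 0.08 m and y of boiler_a in the frame of tray between -0.12 and 0.12 m and contact force between boiler_a and tray above 2.8 N) or (not (x of boiler_a in the frame of tray between -0.08 and 0.08 m and y of boiler_a in the frame of tray between -0.12 and 0.12 m) and contact force between boiler_a and tray below 0.05 N and contact force between boiler_a and anything else below 2.8 N)) and ((x of boiler_b in the frame of tray between -0.08 and 0.08 m and y of boiler_b in the frame of tray between -0.12 and 0.12 m and contact force between boiler_b and tray above 2.8 N) or (not (x of boiler_b in the frame of tray between -0.08 and 0.08 m and y of boiler_b in the frame of tray between -0.12 and 0.12 m) and contact force between boiler_b and tray below 0.05 N and contact force between boiler_b and anything else below 2.8 N)) and ((x of boiler_c in the frame of tray between -0.08 and 0.08 m and y of boiler_c in the frame of tray between -0.12 and 0.12 m and contact force between boiler_c and tray above 2.8 N) or (not (x of boiler_c in the frame of tray between -0.08 and 0.08 m and y of boiler_c in the frame of tray between -0.12 and 0.12 m) and contact force between boiler_c and tray below 0.05 N and contact force between boiler_c and anything else below 2.8 N)) and ((x of boiler_d in the frame of tray between -0.08 and 0.08 m and y of boiler_d in the frame of tray between -0.12 and 0.12 m and contact force between boiler_d and tray above 2.8 N) or (not (x of boiler_d in the frame of tray between -0.08 and 0.08 m and y of boiler_d in the frame of tray between -0.12 and 0.12 m) and contact force between boiler_d and tray below 0.05 N and contact force between boiler_d and anything else below 2.8 N))); the robot touches nothing.
It fails at once if a boiler is dropped: falls out of the gripper faster than 0.65 m/s (a drop of more than 20 mm) ((linear speed of boiler_a above 0.65 m/s and contact force between boiler_a and the fingers below 0.05 N) or (linear speed of boiler_b above 0.65 m/s and contact force between boiler_b and the fingers below 0.05 N) or (linear speed of boiler_c above 0.65 m/s and contact force between boiler_c and the fingers below 0.05 N) or (linear speed of boiler_d above 0.65 m/s and contact force between boiler_d and the fingers below 0.05 N)).
It fails at once if a paint tin, tool or the yellow locomotive is moved more than 40 mm or a tin is tipped over 0.4 rad (distance of any of tin_a, tin_b, tin_c, brush, screwdriver, loco from where it was at the start of the episode above 0.04 m or angle between any of tin_a, tin_b, tin_c's own z axis and vertical above 0.4 rad).
It also fails if it takes over 64 s, if anything falls off the work surface, if the arm or the gripper's body presses on something with over 40 N, if the wrist force passes 120 N, or if a joint passes its speed limit or range.

## Working session

There is one attempt and no reset: what is moved stays moved. The work goes in short steps, Python scripts to look and compute and a tool call to move; the robot and the scene stay as the last step left them, time stands still between calls to the robot, and variables do not carry over. Pictures are saved under pics/ and viewed, at most 10 in all, crops included, and the job is handed in when it is done.

Besides the shell and the picture viewer there is one more tool, called after "Emit:" by a JSON object that holds its "method" and its "body". jog_arm: Moves the arm, as the interface text tells. Its arguments: {"type":"object","properties":{"increments":{"type":"array"},"grip":{"type":"number"}},"required":["increments"]}

```bash
mkdir -p pics && python3 - <<'E'
from station import sense, eyes, r
import cv2
s=sense();print(s['time_s'],s['tcp_pos'],s['ee_rot'],s['wrist_force'],r.tcp_to_grasp)
for c in('top','scene'):
    im=eyes.capture(c);cv2.imwrite(f'pics/{c}0.png',im)
    for n in('boiler_a','tray','loco','fixture','tin_a','brush','screwdriver'):
        for d in eyes.spot_in(c,n): print(c,n,[round(float(x),3) for x in d['centre']],round(float(d['conf']),2))
print(sense()['time_s'])
E
```

```text
0.0 [0.2379676  0.57769215 0.40366895] [[ 9.24539577e-01 -3.81085249e-01 -7.76409321e-04]
 [-3.81086038e-01 -9.24537428e-01 -1.99399434e-03]
 [ 4.20623540e-05  2.13940544e-03 -9.99997711e-01]] [0.5915721  0.28686841 0.04829067] 0.1635
top boiler_a [0.445, -0.069, 0.032] 0.78
top boiler_a [0.656, 0.079, 0.038] 0.71
top boiler_a [0.339, -0.292, 0.036] 0.71
top boiler_a [0.739, 0.235, 0.053] 0.68
top boiler_a [0.653, -0.09, 0.037] 0.61
top tray [0.531, -0.319, 0.005] 0.58
top loco [0.443, -0.071, 0.038] 0.65
top fixture [0.513, 0.314, 0.018] 0.83
top fixture [0.757, -0.166, 0.044] 0.43
top tin_a [0.333, -0.17, 0.053] 0.98
top tin_a [0.549, -0.0, 0.05] 0.89
top tin_a [0.756, -0.163, 0.044] 0.66
top brush [0.784, 0.013, 0.008] 0.74
top screwdriver [0.356, 0.165, 0.016] 0.87
scene boiler_a [0.463, 0.096, 0.037] 0.97
scene boiler_a [0.667, -0.084, 0.04] 0.92
scene boiler_a [0.668, 0.083, 0.04] 0.91
scene boiler_a [0.454, -0.063, 0.034] 0.78
scene boiler_a [0.349, -0.285, 0.038] 0.68
scene loco [0.757, 0.237, 0.053] 0.65
scene loco [0.463, 0.091, 0.038] 0.38
scene fixture [0.529, 0.324, 0.02] 0.82
scene tin_a [0.554, 0.001, 0.046] 0.76
scene tin_a [0.347, -0.167, 0.046] 0.65
scene tin_a [0.769, -0.161, 0.045] 0.61
scene screwdriver [0.792, 0.013, 0.009] 0.65
scene screwdriver [0.366, 0.164, 0.022] 0.55
scene screwdriver [0.754, 0.235, 0.051] 0.17
0.8
```

View pics/top0.png

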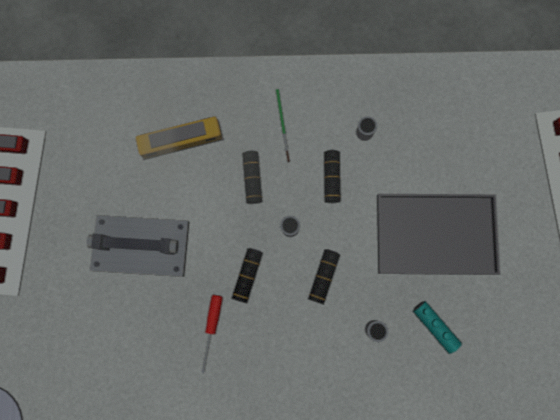

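View pics/scene0.png

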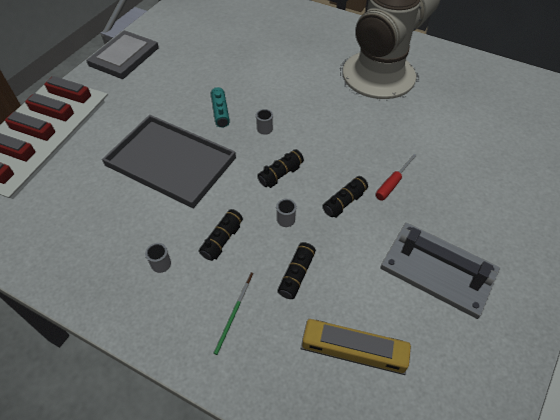

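The four black boilers are at top pixels (252,177), (332,176), (247,275) and (324,276). The things that could be taken for them are the turquoise copy at (437,327), the yellow loco at (178,137) and the red models on the side racks (10,145–275). The tray corners are near (377,195) and (497,273). I choose the four black ones, and will check a close crop from the wrist camera.

```bash
cat > h.py <<'E'
from station import sense, eyes, r
import cv2, numpy as np
def cal(c):
    k=eyes.get_calibration(c);K=np.array(k['camera_matrix'])
    if c=='wrist':
        s=sense();T=np.eye(4);T[:3,:3]=s['ee_rot'];T[:3,3]=s['tcp_pos']
        M=T@np.array(k['T_tool_cam']);R=M[:3,:3].T;t=-R@M[:3,3]
    else:R,t=np.array(k['R']),np.array(k['t'])
    return K,R,t
def ray(C,p):
    K,R,t=C;d=R.T@np.linalg.inv(K)@[p[0],p[1],1];return -R.T@t,d/np.linalg.norm(d)
def on(C,p,z):
    o,d=ray(C,p);return o+d*(z-o[2])/d[2]
def tri(C1,p1,C2,p2):
    (a,u),(b,v)=ray(C1,p1),ray(C2,p2)
    l=np.linalg.lstsq(np.c_[u,-v],b-a,rcond=None)[0];P,Q=a+u*l[0],b+v*l[1]
    return (P+Q)/2,np.linalg.norm(P-Q)
def rect(m):
    c=max(cv2.findContours(m.astype(np.uint8),0,2)[0],key=cv2.contourArea);return cv2.boxPoints(cv2.minAreaRect(c))
def axis(C,b,z):
    P=np.array([on(C,p,z) for p in b]);e=[P[1]-P[0],P[2]-P[1]];L=[np.linalg.norm(x) for x in e];i=int(np.argmax(L))
    a=np.degrees(np.arctan2(e[i][1],e[i][0]));a=(a+90)%180-90
    return P.mean(0),a,max(L),min(L)
E
python3 - <<'E'
from h import *
np.set_printoptions(precision=4,suppress=True)
cs={}
for c in('top','scene'):
    eyes.capture(c);C=cal(c);cs[c]=[]
    print(c,'cam',-C[1].T@C[2])
    for d in eyes.outline_of(c,'boiler_a'):
        b=rect(d['mask']);a=axis(C,b,.025);print('b',round(float(d['conf']),2),b.mean(0),*a);cs[c].append((b.mean(0),a[0]))
    for d in eyes.outline_of(c,'tray'):
        m=d['mask'].astype(np.uint8);cc=max(cv2.findContours(m,0,2)[0],key=cv2.contourArea)
        q=cv2.approxPolyDP(cc,8,True)[:,0];print('tray',d['conf'],q.tolist(),[on(C,p,.022)[:2] for p in q])
for p,a in cs['top']:
    for q,b in cs['scene']:
        if np.linalg.norm(a-b)<.03: print('tri',*tri(cal('top'),p,cal('scene'),q))
E
```

```text
top cam [ 0.4234 -0.0102  1.0422]
b 0.83 [332.5 176. ] [ 0.6581 -0.0929  0.025 ] -1.755802259451798 0.11432036601804066 0.03677479314190127
b 0.76 [437.2662 326.8465] [ 0.339  -0.2974  0.025 ] 38.54622532704164 0.11752672449397959 0.036256309935241364
b 0.64 [324.2949 275.8948] [ 0.4455 -0.07    0.025 ] -20.40162470073959 0.11084999431337964 0.03557987314909041
b 0.62 [247.5939 275.044 ] [0.4496 0.0899 0.025 ] -18.124054381758413 0.11316790734523058 0.038305707834931715
tray 0.61 [[377, 195], [379, 273], [500, 274], [494, 194]] [array([ 0.615, -0.187]), array([ 0.4495, -0.1842]), array([ 0.4438, -0.4347]), array([ 0.6129, -0.4356])]
scene cam [1.0559 0.2554 0.8156]
b 0.98 [345.2059 196.3235] [0.4505 0.0921 0.025 ] -16.565272815268855 0.13059018681611398 0.04755736057041699
b 0.91 [219.  106.5] [ 0.3391 -0.2994  0.025 ] 39.5901203204815 0.14378290492601034 0.036959167459323906
b 0.9 [280.2644 167.8879] [ 0.4454 -0.0684  0.025 ] -19.189254751908294 0.1266261895606277 0.06024305480423474
b 0.81 [220.7769 234.2154] [ 0.657  -0.0912  0.025 ] -1.1912873586304613 0.1271068354050711 0.04939422065671171
b 0.63 [296.3244 270.6232] [0.6591 0.0804 0.025 ] 5.110244532543447 0.12872830992237133 0.03915070104223465
b 0.32 [440.7 269.1] [0.5255 0.3211 0.025 ] 84.25201061852374 0.20999056144772896 0.1365914530626163
tray 0.87 [[104, 157], [193, 207], [235, 154], [149, 115]] [array([ 0.6054, -0.4386]), array([ 0.6275, -0.1804]), array([ 0.4567, -0.1812]), array([ 0.4456, -0.4341])]
tri [ 0.658  -0.0927  0.0222] 0.0009404098121198563
tri [ 0.3386 -0.2989  0.0225] 0.001198728235573728
tri [ 0.4451 -0.0698  0.0223] 0.00038994848489477243
tri [0.4492 0.0907 0.0208] 0.0005007909248454747
```

Emit:
{"method": "jog_arm", "body": {"increments": [[0.95,0.92,0.2,0],[0.95,0.92,0.2,0],[0.95,0.92,0.2,0],[0.95,0.92,0.2,0],[0.95,0.92,0.2,0],[0.95,0.92,0.2,0],[0.95,0.92,0.2,0],[0.95,0.92,0.2,0],[0.95,0.92,0.2,0],[0.95,0.92,0.2,0]], "grip": 62}}

```text
time_s: 2.1
tcp_pos: [0.3439, 0.3343, 0.3648]
ee_rot: [[0.925, -0.381, 0.0], [-0.381, -0.925, 0.0], [0.0, -0.0, -1.0]]
wrist_force: [-0.3, -0.3, -0.2]
gripper_width: 0.714
gripper_force: 0.0
```

Emit:
{"method": "jog_arm", "body": {"increments": [[0.95,0.92,0.2,0],[0.95,0.92,0.2,0],[0.95,0.92,0.2,0],[0.95,0.92,0.2,0],[0.95,0.92,0.2,0],[0.95,0.92,0.2,0],[0.95,0.92,0.2,0],[0.95,0.92,0.2,0],[0.95,0.92,0.2,-0.5],[0.95,0.92,0.2,-0.5]]}}

```text
time_s: 3.1
tcp_pos: [0.4505, 0.0923, 0.3249]
ee_rot: [[0.953, -0.304, 0.001], [-0.304, -0.953, 0.0], [0.0, -0.0, -1.0]]
wrist_force: [0.9, 0.2, 1.0]
gripper_width: 0.708
gripper_force: 0.0
```

```bash
cat > look.py <<'E'
from h import *
import sys
np.set_printoptions(precision=4,suppress=True)
s=sense();print(s['time_s'],s['tcp_pos'],'yaw',np.degrees(np.arctan2(s['ee_rot'][1,0],s['ee_rot'][0,0])),s['wrist_force'],s['gripper_width'])
C=cal('wrist');im=eyes.capture('wrist');cv2.imwrite(sys.argv[1],im)
for d in eyes.outline_of('wrist','boiler_a'):
    b=rect(d['mask']);print(round(float(d['conf']),2),b.mean(0),*axis(C,b,.022))
E
python3 look.py pics/w1.png
```

```text
3.1 [0.4505 0.0923 0.3249] yaw -17.705739172282584 [0.9079 0.2481 0.9608] 0.7080844680997267
0.87 [237.3  14.9] [0.6153 0.078  0.022 ] 88.04834281866738 0.03708322224804558 0.033786126525202825
0.76 [282.  201.5] [0.4447 0.0925 0.022 ] -16.516987023574956 0.12104431933096109 0.034178310043089376
0.71 [441.3813 153.7979] [ 0.4437 -0.0673  0.022 ] -24.997422165581384 0.11739141480205688 0.051245208374487074
```

View pics/w1.png

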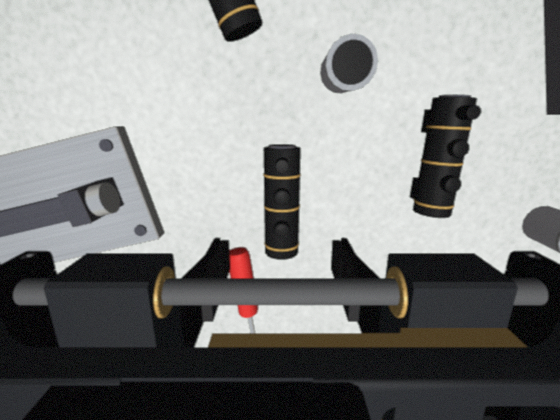

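Close view: the boiler at pixel (282,202) is black, upright and lined up between the fingers; a second one is at (441,154), with a tin at (350,62). I'm descending on the first.

Emit:
{"method": "jog_arm", "body": {"increments": [[-0.15,0,0.98,0],[0,0,0.98,0],[0,0,0.98,0],[0,0,0.98,0],[0,0,0.98,0],[0,0,0.98,0],[0,0,0.98,0],[0,0,0,0]]}}

```text
time_s: 4.0
tcp_pos: [0.4466, 0.0943, 0.1858]
ee_rot: [[0.952, -0.306, -0.004], [-0.306, -0.952, -0.002], [-0.003, 0.004, -1.0]]
wrist_force: [-0.5, -1.2, -0.1]
gripper_width: 0.716
gripper_force: 0.0
```

Emit:
{"method": "jog_arm", "body": {"increments": [[0,0,0,0],[0,0,0,0],[0,0,0,0],[0,0,0,0],[0,0,0,0]], "grip": 25}}

```text
time_s: 4.5
tcp_pos: [0.4474, 0.0942, 0.1883]
ee_rot: [[0.952, -0.306, 0.001], [-0.306, -0.952, 0.0], [0.001, -0.001, -1.0]]
wrist_force: [-1.3, 0.1, 4.5]
gripper_width: 0.403
gripper_force: 30.0
```

Emit:
{"method": "jog_arm", "body": {"increments": [[0,0,-0.4,0],[0,0,-0.6,0],[0,0,-0.4,0],[0,0,0,0],[0,0,0,0],[0,0,0,0],[0,0,0,0]]}}

```text
time_s: 5.2
tcp_pos: [0.4472, 0.0941, 0.2151]
ee_rot: [[0.952, -0.306, -0.001], [-0.306, -0.952, -0.001], [-0.001, 0.001, -1.0]]
wrist_force: [0.4, 0.0, -0.8]
gripper_width: 0.404
gripper_force: 30.0
```

Emit:
{"method": "jog_arm", "body": {"increments": [[0,0,0,0]]}}

```text
time_s: 5.3
tcp_pos: [0.4472, 0.0942, 0.2152]
ee_rot: [[0.952, -0.306, -0.001], [-0.306, -0.952, -0.001], [-0.001, 0.001, -1.0]]
wrist_force: [-0.2, 0.6, -1.2]
gripper_width: 0.406
gripper_force: 30.0
```

Emit:
{"method": "jog_arm", "body": {"increments": [[0,0,0,0]]}}

```text
time_s: 5.4
tcp_pos: [0.4473, 0.0942, 0.2153]
ee_rot: [[0.952, -0.306, -0.0], [-0.306, -0.952, -0.0], [-0.0, 0.0, -1.0]]
wrist_force: [0.3, 0.3, -1.5]
gripper_width: 0.405
gripper_force: 30.0
```

Boiler 1 weighs about 1.2 N, so it is hollow. I'm putting it back and going to boiler 4 at (0.659, 0.080).

Emit:
{"method": "jog_arm", "body": {"increments": [[0,0,0.5,0],[0,0,0.4,0],[0,0,0.25,0],[0,0,0.15,0],[0,0,0.1,0],[0,0,0,0],[0,0,0,0]]}}

```text
time_s: 6.1
tcp_pos: [0.447, 0.0941, 0.1882]
ee_rot: [[0.952, -0.306, -0.001], [-0.306, -0.952, -0.001], [-0.001, 0.001, -1.0]]
wrist_force: [-2.8, -0.5, 7.4]
gripper_width: 0.405
gripper_force: 30.0
```

Emit:
{"method": "jog_arm", "body": {"increments": [[0,0,0,0],[0,0,0,0],[0,0,0,0],[0,0,-0.5,0],[0,0,-1,0],[0,0,-1,0],[0,0,-1,0],[0,0,-1,0],[0,0,-1,0],[0,0,-1,0]], "grip": 62}}

```text
time_s: 7.1
tcp_pos: [0.4471, 0.0941, 0.3191]
ee_rot: [[0.952, -0.306, 0.001], [-0.306, -0.952, 0.0], [0.001, -0.001, -1.0]]
wrist_force: [0.5, -0.6, 0.4]
gripper_width: 0.716
gripper_force: 0.0
```

Emit:
{"method": "jog_arm", "body": {"increments": [[1,-0.26,0,0],[1,-0.26,0,0],[1,-0.26,0,0],[1,-0.26,0,0],[1,-0.26,0,0],[1,-0.26,0,0],[1,-0.26,0,0],[1,-0.26,0,0],[1,-0.26,0,-0.5],[1,-0.22,0,-0.5]]}}

```text
time_s: 8.1
tcp_pos: [0.6542, 0.0825, 0.3181]
ee_rot: [[0.974, -0.227, 0.0], [-0.227, -0.974, 0.0], [0.0, -0.0, -1.0]]
wrist_force: [-0.8, -0.1, 0.7]
gripper_width: 0.715
gripper_force: 0.0
```

Emit:
{"method": "jog_arm", "body": {"increments": [[0.3,0,0,-1],[0,0,0,-1],[0,0,0,-1],[0,0,0,-0.9],[0,0,0,0]]}}

```text
time_s: 8.6
tcp_pos: [0.6592, 0.0812, 0.3181]
ee_rot: [[0.997, 0.081, 0.0], [0.081, -0.997, 0.0], [0.0, -0.0, -1.0]]
wrist_force: [-0.0, -0.1, 0.8]
gripper_width: 0.711
gripper_force: 0.0
```

```bash
python3 look.py pics/w2.png
```

```text
8.6 [0.6592 0.0812 0.3181] yaw 4.646267455080456 [-0.0192 -0.1127  0.7759] 0.7107056654759719
0.86 [280.5 202.5] [0.6545 0.0809 0.022 ] 5.837135052410389 0.12255423346264877 0.03609652005763248
0.69 [457.1471 208.4118] [ 0.6639 -0.0938  0.022 ] -0.4660175241167508 0.09962175802197144 0.057277726394348076
0.6 [269.  328.5] [0.5088 0.0819 0.022 ] -85.32448602201133 0.02482566263093461 0.009534986238395358
```

Emit:
{"method": "jog_arm", "body": {"increments": [[-0.1,0,1,0],[0,0,1,0],[0,0,1,0],[0,0,1,0],[0,0,1,0],[0,0,1,0],[0,0,0.45,0],[0,0,0,0]]}}

```text
time_s: 9.5
tcp_pos: [0.6569, 0.081, 0.1872]
ee_rot: [[0.997, 0.08, -0.003], [0.08, -0.997, -0.001], [-0.003, 0.001, -1.0]]
wrist_force: [-0.7, 0.3, 0.7]
gripper_width: 0.712
gripper_force: 0.0
```

Emit:
{"method": "jog_arm", "body": {"increments": [[0,0,0,0],[0,0,0,0],[0,0,0,0],[0,0,0,0],[0,0,0,0]], "grip": 25}}

```text
time_s: 10.0
tcp_pos: [0.6575, 0.0812, 0.1893]
ee_rot: [[0.997, 0.081, 0.001], [0.081, -0.997, 0.0], [0.001, -0.0, -1.0]]
wrist_force: [-1.5, -1.0, 3.2]
gripper_width: 0.403
gripper_force: 30.0
```

Emit:
{"method": "jog_arm", "body": {"increments": [[0,0,-0.4,0],[0,0,-0.6,0],[0,0,-0.4,0],[0,0,0,0],[0,0,0,0],[0,0,0,0],[0,0,0,0]]}}

```text
time_s: 10.7
tcp_pos: [0.6571, 0.081, 0.216]
ee_rot: [[0.997, 0.081, -0.001], [0.081, -0.997, -0.0], [-0.001, 0.0, -1.0]]
wrist_force: [0.6, 0.3, -0.7]
gripper_width: 0.407
gripper_force: 30.0
```

Emit:
{"method": "jog_arm", "body": {"increments": [[0,0,0,0]]}}

```text
time_s: 10.8
tcp_pos: [0.6572, 0.0811, 0.2161]
ee_rot: [[0.997, 0.081, -0.001], [0.081, -0.997, -0.0], [-0.001, 0.0, -1.0]]
wrist_force: [-0.1, 0.1, -1.2]
gripper_width: 0.402
gripper_force: 30.0
```

Emit:
{"method": "jog_arm", "body": {"increments": [[0,0,0,0]]}}

```text
time_s: 10.9
tcp_pos: [0.6572, 0.0811, 0.2162]
ee_rot: [[0.997, 0.081, -0.001], [0.081, -0.997, -0.0], [-0.001, 0.0, -1.0]]
wrist_force: [-0.5, -0.7, -1.2]
gripper_width: 0.407
gripper_force: 30.0
```

Boiler 4 is about 1.2 N, hollow as well. I'm putting it back and going to boiler 3 at (0.659, -0.093).

Emit:
{"method": "jog_arm", "body": {"increments": [[0,0,0.5,0],[0,0,0.4,0],[0,0,0.25,0],[0,0,0.15,0],[0,0,0.1,0],[0,0,0,0],[0,0,0,0]]}}

```text
time_s: 11.6
tcp_pos: [0.6572, 0.081, 0.1893]
ee_rot: [[0.997, 0.081, -0.0], [0.081, -0.997, -0.0], [-0.0, 0.0, -1.0]]
wrist_force: [-3.1, -0.4, 3.8]
gripper_width: 0.408
gripper_force: 30.0
```

Emit:
{"method": "jog_arm", "body": {"increments": [[0,0,0,0],[0,0,0,0],[0,0,0,0],[0,0,-0.5,0],[0,0,-1,0],[0,0,-1,0],[0,0,-1,0],[0,0,-1,0],[0,0,-1,0],[0,0,-1,0]], "grip": 62}}

```text
time_s: 12.6
tcp_pos: [0.6573, 0.0811, 0.3202]
ee_rot: [[0.997, 0.081, 0.001], [0.081, -0.997, 0.0], [0.001, -0.0, -1.0]]
wrist_force: [-0.1, 0.7, 0.2]
gripper_width: 0.712
gripper_force: 0.0
```

Emit:
{"method": "jog_arm", "body": {"increments": [[-0.06,0.96,0,0],[-0.06,0.96,0,0],[-0.06,0.96,0,0],[-0.06,0.96,0,0],[-0.06,0.96,0,0],[-0.06,0.96,0,0],[-0.06,0.96,0,0],[-0.06,0.96,0,0.5],[-0.06,0.96,0,0.8],[0,0,0,0]]}}

```text
time_s: 13.6
tcp_pos: [0.6596, -0.0949, 0.3184]
ee_rot: [[1.0, -0.028, -0.0], [-0.028, -1.0, -0.0], [-0.0, 0.0, -1.0]]
wrist_force: [0.1, 0.2, -0.1]
gripper_width: 0.71
gripper_force: 0.0
```

```bash
python3 look.py pics/w3.png
```

```text
13.6 [ 0.6596 -0.0949  0.3184] yaw -1.5837140246782895 [ 0.124   0.2025 -0.1312] 0.7104529069091324
0.88 [ 98.1452 203.2946] [0.6592 0.0847 0.022 ] 4.359248084795382 0.10999458773390193 0.058609559008170484
0.81 [276. 204.] [ 0.6532 -0.0903  0.022 ] -0.6799956705725663 0.12205984564481312 0.035280707989955105
0.39 [273.5 330.5] [ 0.5068 -0.0829  0.022 ] 88.42222794063213 0.021575038799568073 0.004113544949259183
```

Emit:
{"method": "jog_arm", "body": {"increments": [[-0.12,-0.15,1,-0.1],[0,0,1,0],[0,0,1,0],[0,0,1,0],[0,0,1,0],[0,0,1,0],[0,0,0.45,0],[0,0,0,0]]}}

```text
time_s: 14.5
tcp_pos: [0.6571, -0.0884, 0.1881]
ee_rot: [[1.0, -0.014, -0.003], [-0.014, -1.0, -0.0], [-0.003, 0.0, -1.0]]
wrist_force: [-0.4, 0.4, 0.2]
gripper_width: 0.717
gripper_force: 0.0
```

Emit:
{"method": "jog_arm", "body": {"increments": [[0,0,0,0],[0,0,0,0],[0,0,0,0],[0,0,0,0],[0,0,0,0]], "grip": 25}}

```text
time_s: 15.0
tcp_pos: [0.6577, -0.0893, 0.1905]
ee_rot: [[1.0, -0.015, 0.001], [-0.015, -1.0, -0.001], [0.001, 0.0, -1.0]]
wrist_force: [-0.2, -1.2, 2.9]
gripper_width: 0.404
gripper_force: 30.0
```

Emit:
{"method": "jog_arm", "body": {"increments": [[0,0,-0.4,0],[0,0,-0.6,0],[0,0,-0.4,0],[0,0,0,0],[0,0,0,0],[0,0,0,0],[0,0,0,0]]}}

```text
time_s: 15.7
tcp_pos: [0.6572, -0.089, 0.2169]
ee_rot: [[1.0, -0.015, -0.001], [-0.015, -1.0, 0.0], [-0.001, 0.0, -1.0]]
wrist_force: [0.7, 0.7, -3.5]
gripper_width: 0.403
gripper_force: 30.0
```

Emit:
{"method": "jog_arm", "body": {"increments": [[0,0,0,0]]}}

```text
time_s: 15.8
tcp_pos: [0.6573, -0.089, 0.2171]
ee_rot: [[1.0, -0.015, -0.001], [-0.015, -1.0, -0.0], [-0.001, 0.0, -1.0]]
wrist_force: [0.3, -0.6, -3.9]
gripper_width: 0.404
gripper_force: 30.0
```

Emit:
{"method": "jog_arm", "body": {"increments": [[0,0,0,0]]}}

```text
time_s: 15.9
tcp_pos: [0.6574, -0.089, 0.2173]
ee_rot: [[1.0, -0.015, -0.001], [-0.015, -1.0, -0.0], [-0.001, 0.0, -1.0]]
wrist_force: [0.5, -0.6, -4.2]
gripper_width: 0.41
gripper_force: 30.0
```

Boiler 3 is about 4.2 N, so it is heavy. I'm carrying it over the tray's far slot, checking the rim height from pixels I already have.

Emit:
{"method": "jog_arm", "body": {"increments": [[0,0,-1,0],[0,0.2,-1,0],[-0.43,1,0,0],[-0.43,1,0,0],[-0.43,1,0,0],[-0.43,1,0,0],[-0.43,1,0,0],[-0.43,1,0,0],[-0.43,1,0,0],[-0.43,1,0,0]]}}

```text
time_s: 16.9
tcp_pos: [0.585, -0.2532, 0.2568]
ee_rot: [[1.0, -0.016, -0.001], [-0.016, -1.0, 0.001], [-0.001, -0.0, -1.0]]
wrist_force: [0.2, 0.1, -3.6]
gripper_width: 0.405
gripper_force: 30.0
```

Emit:
{"method": "jog_arm", "body": {"increments": [[-0.43,1,0,0],[-0.43,1,0,0],[-0.43,1,0,0],[-0.43,1,0,0],[-0.43,1,0,0],[-0.43,1,0,0],[0,0,0,0],[0,0,0,0]]}}

```text
time_s: 17.7
tcp_pos: [0.5319, -0.3718, 0.2568]
ee_rot: [[1.0, -0.017, -0.001], [-0.017, -1.0, 0.001], [-0.001, -0.001, -1.0]]
wrist_force: [-0.9, 0.1, -4.2]
gripper_width: 0.407
gripper_force: 30.0
```

```bash
python3 - <<'E'
from h import *
np.set_printoptions(precision=4,suppress=True)
for p,q in(((377,195),(193,207)),((378,273),(235,154)),((499,274),(149,115)),((495,194),(104,157))): print(*tri(cal('top'),p,cal('scene'),q))
E
python3 look.py pics/w4.png
```

```text
[ 0.6182 -0.1899  0.0048] 0.00014394283257897057
[ 0.4502 -0.1845  0.014 ] 0.002308093934689026
[ 0.4443 -0.4343  0.0206] 0.0020284948380444173
[ 0.6106 -0.4328  0.0305] 0.0028259134887235536
17.7 [ 0.5319 -0.3718  0.2568] yaw -0.9550154199264443 [-0.8872  0.0519 -4.1912] 0.40679901499286525
0.56 [280. 221.] [ 0.5308 -0.371   0.022 ] 1.1085702910690998 0.09503345498819496 0.05144455023586274
```

View pics/w4.png

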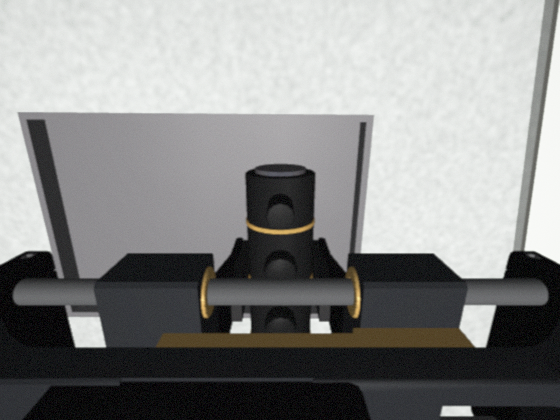

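The boiler is held upright over the tray. The far rim runs from pixel (20,114) to (373,116), and the right wall is to the right of the finger at about (355,230).

```bash
python3 - <<'E'
from h import *
C=cal('wrist')
for p in((20,114),(373,116),(75,317)): print(on(C,p,.022).round(4))
E
```

```text
[ 0.6168 -0.1892  0.022 ]
[ 0.612  -0.4366  0.022 ]
[ 0.4481 -0.1904  0.022 ]
```

Emit:
{"method": "jog_arm", "body": {"increments": [[0,0,0.9,0],[0,0,0.9,0],[0,0,0.6,0],[0,0,0.25,0],[0,0,0.1,0],[0,0,0.1,0],[0,0,0.1,0],[0,0,0,0]]}}

```text
time_s: 18.6
tcp_pos: [0.5329, -0.3712, 0.1989]
ee_rot: [[1.0, -0.015, 0.0], [-0.015, -1.0, -0.0], [0.0, 0.0, -1.0]]
wrist_force: [0.0, 0.8, -4.4]
gripper_width: 0.408
gripper_force: 30.0
```

Emit:
{"method": "jog_arm", "body": {"increments": [[0,0,0.08,0],[0,0,0.08,0],[0,0,0.05,0],[0,0,0,0],[0,0,0,0]]}}

```text
time_s: 19.1
tcp_pos: [0.5329, -0.3712, 0.1955]
ee_rot: [[1.0, -0.014, 0.001], [-0.014, -1.0, -0.001], [0.001, 0.001, -1.0]]
wrist_force: [-2.4, 2.1, 5.6]
gripper_width: 0.407
gripper_force: 30.0
```

Emit:
{"method": "jog_arm", "body": {"increments": [[0,0,0,0],[0,0,0,0],[0,0,0,0],[0,0,-0.4,0],[0,0,-1,0],[0,0,-1,0],[0,0,-1,0],[0,0,-1,0],[0,0,-1,0],[0,0,-0.8,0]], "grip": 60}}

```text
time_s: 20.1
tcp_pos: [0.533, -0.3713, 0.3204]
ee_rot: [[1.0, -0.015, 0.002], [-0.015, -1.0, -0.001], [0.002, 0.001, -1.0]]
wrist_force: [0.6, -0.9, 0.3]
gripper_width: 0.692
gripper_force: 0.0
```

Emit:
{"method": "jog_arm", "body": {"increments": [[-0.31,-1,0,0],[-0.31,-1,0,0],[-0.31,-1,0,0],[-0.31,-1,0,0],[-0.31,-1,0,0],[-0.31,-1,0,0],[-0.31,-1,0,0],[-0.31,-1,0,0],[-0.31,-1,0,0],[-0.31,-1,0,0]]}}

```text
time_s: 21.1
tcp_pos: [0.4736, -0.1695, 0.319]
ee_rot: [[1.0, -0.015, 0.001], [-0.015, -1.0, -0.0], [0.001, 0.0, -1.0]]
wrist_force: [0.9, 0.2, -0.2]
gripper_width: 0.687
gripper_force: 0.0
```

Emit:
{"method": "jog_arm", "body": {"increments": [[-0.31,-1,0,0],[-0.31,-1,0,0],[-0.31,-1,0,0],[-0.31,-1,0,0],[-0.31,-1,0,0],[0,0,0,1],[0,0,0,1],[0,0,0,1],[0,0,0,1],[0,0,0,0.1]]}}

```text
time_s: 22.1
tcp_pos: [0.4444, -0.0698, 0.3189]
ee_rot: [[0.942, -0.336, 0.001], [-0.336, -0.942, 0.0], [0.001, -0.001, -1.0]]
wrist_force: [-1.2, 0.4, -0.9]
gripper_width: 0.691
gripper_force: 0.0
```

```bash
python3 look.py pics/w5.png
```

```text
22.1 [ 0.4444 -0.0698  0.3189] yaw -19.645857898898516 [-1.2321  0.4303 -0.9177] 0.6912959824369205
0.85 [280. 202.] [ 0.4405 -0.0679  0.022 ] -20.6991397343389 0.12168228122905801 0.03528293857522045
0.71 [522.5095 220.3968] [ 0.3423 -0.2934  0.022 ] 39.288634026920676 0.12087598771597563 0.03638770199228354
0.68 [37.7129 48.5626] [0.6389 0.0794 0.022 ] 4.731011952824673 0.08572215456486026 0.049610244750699986
0.67 [124.5415 223.3268] [0.4747 0.0865 0.022 ] -25.310067455173936 0.06344555244453128 0.05213445628592738
```

Emit:
{"method": "jog_arm", "body": {"increments": [[-0.05,0,1,0.15],[0,0,1,0],[0,0,1,0],[0,0,1,0],[0,0,1,0],[0,0,1,0],[0,0,0.45,0],[0,0,0,0]]}}

```text
time_s: 23.0
tcp_pos: [0.4432, -0.0696, 0.1885]
ee_rot: [[0.938, -0.347, -0.003], [-0.347, -0.938, -0.001], [-0.002, 0.001, -1.0]]
wrist_force: [-0.6, 0.9, -0.1]
gripper_width: 0.687
gripper_force: 0.0
```

Emit:
{"method": "jog_arm", "body": {"increments": [[0,0,0,0],[0,0,0,0],[0,0,0,0],[0,0,0,0],[0,0,0,0]], "grip": 25}}

```text
time_s: 23.5
tcp_pos: [0.4437, -0.0694, 0.19]
ee_rot: [[0.938, -0.347, 0.002], [-0.347, -0.938, 0.0], [0.001, -0.001, -1.0]]
wrist_force: [-1.3, 0.4, 3.4]
gripper_width: 0.409
gripper_force: 30.0
```

Emit:
{"method": "jog_arm", "body": {"increments": [[0,0,-0.4,0],[0,0,-0.6,0],[0,0,-0.4,0],[0,0,0,0],[0,0,0,0],[0,0,0,0],[0,0,0,0],[0,0,0,0],[0,0,0,0]]}}

```text
time_s: 24.4
tcp_pos: [0.4433, -0.0695, 0.2171]
ee_rot: [[0.938, -0.347, -0.001], [-0.347, -0.938, -0.0], [-0.001, 0.0, -1.0]]
wrist_force: [-0.7, -0.1, -4.1]
gripper_width: 0.402
gripper_force: 30.0
```

Boiler 2 is about 4.1 N, so it is heavy. It goes to the near slot.

Emit:
{"method": "jog_arm", "body": {"increments": [[0,0,-1,0],[0,0,-1,0],[0.92,0.88,0,0],[0.92,0.88,0,0],[0.92,0.88,0,0],[0.92,0.88,0,0],[0.92,0.88,0,0],[0.92,0.88,0,0],[0.92,0.88,0,0],[0.92,0.88,0,0]]}}

```text
time_s: 25.4
tcp_pos: [0.5326, -0.2536, 0.2566]
ee_rot: [[0.938, -0.348, -0.001], [-0.348, -0.938, 0.001], [-0.001, -0.0, -1.0]]
wrist_force: [-0.7, -0.2, -3.8]
gripper_width: 0.403
gripper_force: 30.0
```

Emit:
{"method": "jog_arm", "body": {"increments": [[0,0,0,-1],[0,0,0,-1],[0,0,0,-1],[0,0,0,-1],[0,0,0,-0.25],[0,0,0,0],[0,0,0,0]]}}

```text
time_s: 26.1
tcp_pos: [0.5324, -0.2526, 0.2571]
ee_rot: [[1.0, -0.016, -0.0], [-0.016, -1.0, 0.0], [-0.0, -0.0, -1.0]]
wrist_force: [-0.1, 0.4, -5.8]
gripper_width: 0.406
gripper_force: 30.0
```

```bash
python3 look.py pics/w6.png
```

```text
26.1 [ 0.5324 -0.2526  0.2571] yaw -0.912585752949155 [-0.1422  0.3864 -5.7521] 0.4061232348431847
0.83 [279.5 220. ] [ 0.5322 -0.2517  0.022 ] 1.088696839605177 0.09494295056800311 0.050739006703723166
```

View pics/w6.png

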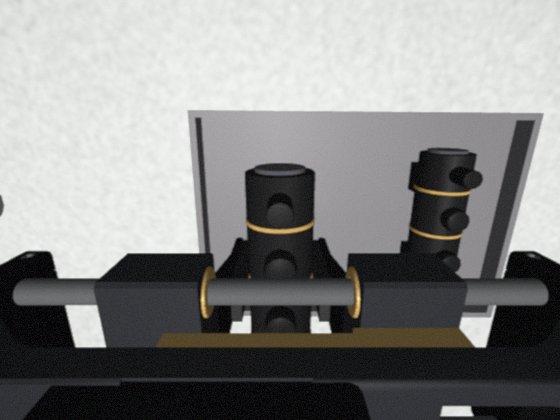

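The first heavy boiler stands in the tray at about (440,200). The held one, at (280,240), is over the near slot, inside the left wall at (200,200). I'm lowering it.

Emit:
{"method": "jog_arm", "body": {"increments": [[0,0,0.9,0],[0,0,0.9,0],[0,0,0.6,0],[0,0,0.25,0],[0,0,0.15,0],[0,0,0.1,0],[0,0,0.08,0],[0,0,0.08,0],[0,0,0,0],[0,0,0,0]]}}

```text
time_s: 27.2
tcp_pos: [0.5325, -0.2527, 0.1964]
ee_rot: [[1.0, -0.015, 0.0], [-0.015, -1.0, -0.0], [0.0, 0.0, -1.0]]
wrist_force: [-0.5, -0.0, -4.7]
gripper_width: 0.405
gripper_force: 30.0
```

Emit:
{"method": "jog_arm", "body": {"increments": [[0,0,0.08,0],[0,0,0.05,0],[0,0,0,0],[0,0,0,0]]}}

```text
time_s: 27.6
tcp_pos: [0.5327, -0.2527, 0.195]
ee_rot: [[1.0, -0.014, 0.001], [-0.014, -1.0, -0.001], [0.001, 0.001, -1.0]]
wrist_force: [-2.6, 2.1, 5.3]
gripper_width: 0.405
gripper_force: 30.0
```

Emit:
{"method": "jog_arm", "body": {"increments": [[0,0,0,0],[0,0,0,0],[0,0,0,0],[0,0,-0.4,0],[0,0,-1,0],[0,0,-1,0],[0,0,-1,0],[0,0,-1,0],[0,0,-1,0],[0,0,-1,0]], "grip": 60}}

```text
time_s: 28.6
tcp_pos: [0.5324, -0.2527, 0.323]
ee_rot: [[1.0, -0.015, 0.001], [-0.015, -1.0, -0.0], [0.001, 0.0, -1.0]]
wrist_force: [-0.0, 0.2, 0.2]
gripper_width: 0.69
gripper_force: 0.0
```

Emit:
{"method": "jog_arm", "body": {"increments": [[-0.3,-0.5,-1,0],[-0.5,-1,-1,0],[-0.5,-1,-1,0],[-0.5,-1,-1,0],[-0.5,-1,-0.5,0],[-0.5,-1,0,0],[-0.5,-1,0,0],[0,0,0,0],[0,0,0,0]]}}

```text
time_s: 29.5
tcp_pos: [0.4684, -0.1216, 0.4123]
ee_rot: [[1.0, -0.014, 0.001], [-0.014, -1.0, -0.0], [0.001, 0.0, -1.0]]
wrist_force: [0.5, 0.3, -0.6]
gripper_width: 0.692
gripper_force: 0.0
```

```bash
python3 - <<'E'
from h import *
for c in('scene','top'):
    cv2.imwrite(f'pics/{c}9.png',eyes.capture(c))
    for n in('boiler_a','tin_a','loco'):
        for d in eyes.spot_in(c,n): print(c,n,d['centre'].round(3) if hasattr(d['centre'],'round') else d['centre'],round(float(d['conf']),2))
E
```

```text
scene boiler_a [0.4645, 0.0967, 0.0393] 0.91
scene boiler_a [0.5437, -0.2421, 0.0412] 0.87
scene boiler_a [0.5441, -0.3624, 0.0402] 0.87
scene boiler_a [0.6686, 0.0839, 0.0375] 0.77
scene boiler_a [0.3504, -0.2845, 0.0387] 0.71
scene tin_a [0.7703, -0.1618, 0.0423] 0.85
scene tin_a [0.3468, -0.1669, 0.0424] 0.79
scene tin_a [0.5577, 0.0027, 0.0474] 0.65
scene tin_a [0.54, -0.308, 0.0016] 0.64
scene loco [0.7539, 0.2379, 0.0543] 0.7
top boiler_a [0.5287, -0.3697, 0.0391] 0.74
top boiler_a [0.3375, -0.2923, 0.0379] 0.64
top boiler_a [0.3344, 0.1699, 0.0171] 0.61
top boiler_a [0.6553, 0.0822, 0.0334] 0.57
top tin_a [0.7543, -0.1659, 0.0469] 0.88
top loco [0.735, 0.2344, 0.0545] 0.65
top loco [0.5275, -0.3679, 0.0407] 0.64
top loco [0.3366, 0.1736, 0.0174] 0.23
```

View pics/scene9.png

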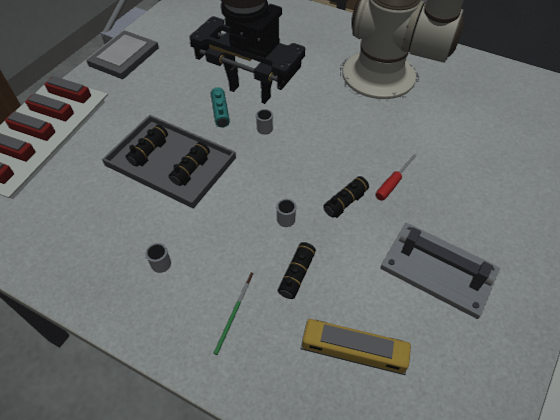

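The picture shows both heavy boilers upright in the tray at (147,145) and (189,163), and the hollow ones upright on the bench at (347,196) and (297,270). The bystanders have not moved and the arm is clear.

```bash
python3 -c "
from station import r
print(r.finish_job())"
```

```text
the job is handed in; nothing more can be done
None
```

The job is handed in at about 30 s of the 64 s: the two heavy boilers (about 4.2 N each by feel) stand feet down in the tray, and the two hollow ones (about 1.2 N each) stand on the bench at their starting places; the judge's result was not shown.

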